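Seat the slow-feed bowls in their dished stands

TASK

Get the dogs' feeding stands ready: take the scoop off the smaller stand and lay it right way up with its pan on the middle of the folded lick mat, move the smaller bowl out of the larger stand into the smaller stand, and seat the larger bowl in the larger stand. Both bowls must end fully home in their dishes, centred and level. The bowls are ceramic, so set them down gently, never drop or tip them, and leave the jar, the bottle and the brush where they stand.

Things in the scene. Friction and masses are not known exactly. Their poses are not given: they have to be found in the camera images.
- bowl_big_knob (a point): Grasp point of the larger bowl: a red ceramic slow-feed bowl 150 mm across the rim, which is 52 mm high, with an upright round knob (34 mm diameter, flat top 90 mm above the foot) in its middle. This point lies on the bowl's axis inside the knob, 76 mm above the foot and 14 mm below the knob's top. z is the bowl's axis; the bowl is round, so its yaw means nothing. About 0.4 to 0.7 kg. It starts standing on the counter.
- bowl_big_foot (a point): Centre of the larger bowl's flat foot (76 mm diameter). The underside widens from the foot as a cone, 0.6 mm outwards per mm of height, to 112 mm diameter 30 mm up, then flares to the rim.
- bowl_small_knob (a point): Grasp point of the smaller bowl: the same kind of red ceramic slow-feed bowl, 112 mm across the rim, which is 46 mm high, with a round knob of 34 mm diameter whose flat top is 80 mm above the foot. This point lies on the axis, 66 mm above the foot and 14 mm below the knob's top. About 0.25 to 0.45 kg. It starts standing loosely, off centre, on the dish floor of the larger stand.
- bowl_small_foot (a point): Centre of the smaller bowl's flat foot (48 mm diameter). The underside widens as a cone, 0.6 mm outwards per mm of height, to 79 mm diameter 26 mm up.
- stand_big_seat (a point): Centre of the dish floor of the larger dark wooden pedestal stand, 30 mm above the counter. The stand is fixed, round, 120 mm across the base; its conical dish is 81 mm across at the floor and 111 mm at the mouth, 25 mm higher (rim outside 125 mm). The larger bowl fits with about 2.5 mm play and, when home, its foot lies on this floor.
- stand_small_seat (a point): Centre of the dish floor of the smaller dark wooden stand, 40 mm above the counter. The stand is fixed, round, 90 mm across the base; its dish is 53 mm across at the floor and 79 mm at the mouth, 22 mm higher (rim outside 93 mm). The smaller bowl fits with about 2.5 mm play and, when home, its foot lies on this floor. At the start the scoop lies across its mouth.
- scoop_pan (a point): The stainless scoop: centre of its flat-bottomed open pan, 16 mm above the pan's underside. The pan is 100 mm long (x), 62 mm wide (y), 32 mm high; x points from the handle to the open mouth, z up. About 0.12 to 0.2 kg.
- scoop_handle (a point): Place to grip the scoop's handle, 75 mm behind the pan's centre (along the scoop's -x) and 22 mm above the pan's underside. The handle is a straight level bar 18 mm wide, 14 mm thick and 82 mm long, from 50 to 132 mm behind the pan's centre. At the start it points roughly towards the robot (within 0.7 rad).
- mat_top (a point): Centre of the top of the green silicone lick mat, folded flat: 150 mm (x) by 130 mm (y), 16 mm thick; fixed to the counter.
- bowl_big: The larger bowl, origin at the centre of its foot, z up.
- bowl_small: The smaller bowl, origin at the centre of its foot, z up.
- scoop: The scoop, origin at the middle of the pan's underside, x from handle to mouth, z up.
- jar_mid (a point): Middle of the clear treat jar with a grey flip-top lid, 92 mm diameter and 193 mm high, half-way up; loose, not to be disturbed.
- bottle_mid (a point): Middle of the aluminium dog-walk water bottle, 70 mm diameter and 220 mm high, half-way up; loose, not to be disturbed.
- brush_mid (a point): Middle of the black plastic brush, 195 mm long (along x), 50 mm wide, 32 mm high, lying bristles down at the far edge of the work; loose, not to be disturbed.
- stand_big: The larger stand, origin at the centre of its underside on the counter.
- stand_small: The smaller stand, origin at the centre of its underside on the counter.
Things that resemble listed ones, but are neither listed nor needed, are in the scene too. Of the things shaped like the scoop, the bare steel one is meant.

How it is judged (in metres and radians):
At the end, for the whole second after the job is handed in: Each bowl's foot is within 6 mm sideways of the centre of its own stand's dish floor, less than 4 mm above that floor, level within 0.06 rad and at rest; the scoop lies right way up (within 0.15 rad) at rest on the mat, its pan's centre within 55 mm (mat's x) and 50 mm (mat's y) of the mat's centre (horizontal distance between bowl_small_foot and stand_small_seat below 0.006 m and z of bowl_small_foot in the frame of stand_small_seat below 0.004 m and angle between each of bowl_small_foot, bowl_big_foot's own z axis and vertical below 0.06 rad and linear speed of each of bowl_small, bowl_big, scoop below 0.02 m/s and horizontal distance between bowl_big_foot and stand_big_seat below 0.006 m and z of bowl_big_foot in the frame of stand_big_seat below 0.004 m and x of scoop_pan in the frame of mat_top between -0.055 and 0.055 m and y of scoop_pan in the frame of mat_top between -0.05 and 0.05 m and z of scoop_pan in the frame of mat_top between 0.01 and 0.022 m and angle between scoop_pan's own z axis and vertical below 0.15 rad); the robot touches nothing.
It fails at once if a bowl is let fall (moves faster than 0.5 m/s, a drop of about 13 mm, with no finger on it) ((linear speed of bowl_big above 0.5 m/s and contact force between the fingers and bowl_big below 0.2 N) or (linear speed of bowl_small above 0.5 m/s and contact force between the fingers and bowl_small below 0.2 N)).
It fails at once if the jar, the bottle or the brush is moved by more than 20 mm or the jar or bottle is tipped (distance of any of jar_mid, bottle_mid, brush_mid from where it was at the start of the episode above 0.02 m or angle between any of jar_mid, bottle_mid's own z axis and vertical above 0.3 rad).
It fails at once if a bowl is tipped by more than 0.6 rad (angle between any of bowl_big_foot, bowl_small_foot's own z axis and vertical above 0.6 rad).
It fails at once if a bowl strikes a stand hard (over 100 N), as when dropped or rammed (contact force between any of bowl_big, bowl_small and stand_big above 100 N or contact force between any of bowl_big, bowl_small and stand_small above 100 N).
It also fails if it takes over 72 s, if anything falls off the work surface, if the arm or the gripper's body presses on something with over 40 N, if the wrist force passes 120 N, or if a joint passes its speed limit or range.

ROBOT

A 6-joint arm with a two-finger parallel gripper is mounted at the origin on the work surface. World frame = base frame: x ahead of the robot, y to its left, z up, the work surface at z = 0. Lengths are in mm, angles in rad, forces in N, time in s.
With the tool pointing down it reaches from about 275 to 825 mm from the base axis. Payload 4.9 kg.
Tool frame: the origin (TCP) lies at the very end of the fingers, on their centre line; the grasp point (between the pads) lies 19 mm behind it; z points along the fingers, y is the line along which they close (so a half turn about z gives the same grasp; the last joint's range is limited). The gripper opens to 85 mm and grips with 20 to 120 N. Pads are 22 mm wide; open, the fingers measure 114 mm over their backs; the gripper's body (76 mm by 85 mm) begins 54 mm behind the grasp point. The pads swing forward as they close: fully open they stand 13 mm farther back than shut.
Start: joints at [0.969, 0.326, -0.193, 1.052, 0, 1.437], TCP at [248.006, 490.929, 231.281] pointing down, gripper open.
Joint ranges: [-2.65, 2.65], [-0.97, 1.79], [-1.3, 1.35], [-1.93, 2.1], [-1.47, 1.37], [-3.14, 3.14]. Speed limits (rad/s): [2.57, 2.57, 3.14, 3.14, 3.14, 3.14].

INTERFACE

Orientations are given as [roll, pitch, yaw] about the fixed x, y, z axes, in that order (R = Rz(yaw) Ry(pitch) Rx(roll)).
In Python, from bench import bot, solve_ik, imaging gives the robot as it stands. Calls block until the motion is done:
- bot.move_ptp(position, orientation): joint-space move of the TCP to a pose.
- bot.movel(position, rot=None, max_speed=150, threshold=None): straight line of the TCP; rot=None keeps the orientation; max_speed is the mean speed in mm/s. With threshold (N) it stops when the force on the tool has changed by that much, and returns True; else False.
- bot.move_j(angles): joint-space move.
- bot.grip(opening, effort=None): opening from 0.0 (shut) to 1.0 (fully open); effort is the grip in N (None keeps the last); returns when the fingers have stopped.
- bot.dwell(seconds).
- solve_ik(position, orientation): joint angles nearest the present ones, or None.
- bot.get_state(): the state.
- imaging.capture(name): name is "scene" or "top" or "wrist"; returns the picture (384x512x3 uint8, blue, green, red); there is no depth.
- imaging.camera_model(name): a dict with "K" (3x3 intrinsics, pixels), "position" and "rotation" of the camera in the world. Camera axes: x right, y up, looking along -z (the intrinsics and any distortion apply to the point x, -y, -z); pixel columns grow to the right and rows downward; lengths in mm; the calibration is good to about 2 mm. A picture is of the moment at which its call begins: read the wrist's pose just before it. camera_model takes no time and is no camera call; for the wrist camera it gives the pose at the moment of the call.
A pose or a line that the arm cannot do raises bot.IKError and nothing moves.
- bot.sign_off(): hands the job in; it is judged then, once.
The state is a dict: "t": time; "qpos": joint angles; "joint_velocities": joint speeds; "effort": joint torques, N m; "tcp_pos": TCP position; "orientation": TCP orientation; "contact_force": force on the tool from outside, world axes, zero at the start; "wrist_torque": the same for the moment, N m; "opening": opening from 0.0 (shut) to 1.0 (fully open); "gripper_force": force on a finger pad.
Only numpy, scipy, OpenCV 4.12 (cv2) and the standard library are available. Lean on these libraries where they do the work, as an engineer would, in place of code of your own. Each camera call takes 0.05 s, during which the arm holds its last target. There are 200 camera calls.

## Working session

There is one attempt and no reset: what is moved stays moved. The work goes in short steps, each a Python script; the robot and the scene stay as the last script left them, time stands still between calls to the robot, and variables do not carry over. Pictures are saved under pics/ and viewed, at most 10 in all, crops included, and the job is handed in when it is done.

```bash
ls; mkdir -p pics; python3 - <<'E'
from bench import bot, imaging
import cv2
for n in ("top","scene"):
    cv2.imwrite(f"pics/{n}0.png",imaging.capture(n)); m=imaging.camera_model(n); print(n,m)
print(bot.get_state())
E
```

```text
pics
top {'K': array([[353.41865818,   0.        , 262.74917776],
       [  0.        , 353.41865818, 195.3740351 ],
       [  0.        ,   0.        ,   1.        ]]), 'position': array([ 322.94880018,   73.75476805, 1145.18373649]), 'rotation': array([ 0.20163058, -0.00350028, -1.68181585])}
scene {'K': array([[381.39623029,   0.        , 251.52499328],
       [  0.        , 381.39623029, 186.50092788],
       [  0.        ,   0.        ,   1.        ]]), 'position': array([1073.031559  , -258.88028491,  848.03487129]), 'rotation': array([0.68891338, 0.00666142, 1.00967295])}
{'t': 0.1, 'qpos': array([ 9.68787967e-01,  3.26864786e-01, -1.93409096e-01,  1.05200497e+00,
        2.31166192e-05,  1.43660599e+00]), 'joint_velocities': array([ 1.74504140e-03, -5.00043706e-04,  1.49334838e-03, -4.72665381e-04,
       -6.27371590e-05,  1.20715871e-03]), 'effort': array([ 2.59099055e-03, -4.44237435e+01,  2.63038713e+01,  7.84948032e-03,
        4.00703846e-05, -1.16386926e-05]), 'tcp_pos': array([247.72123643, 490.51630812, 230.61123451]), 'orientation': array([-3.14012654e+00, -2.21253363e-04,  2.67377445e+00]), 'contact_force': array([-0.69638521, -0.30023963,  0.26702035]), 'wrist_torque': array([-0.00809696,  0.01958748,  0.01563316]), 'gripper_force': 0.0, 'opening': 0.9980750005111888}
```

View pics/top0.png

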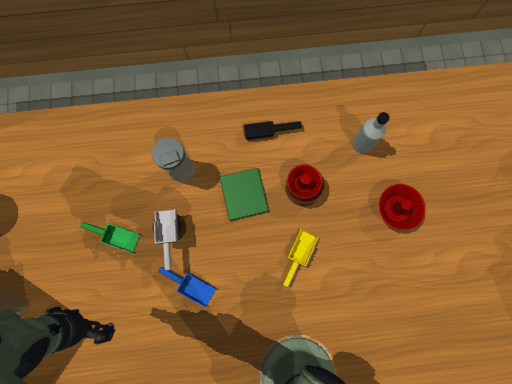

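View pics/scene0.png

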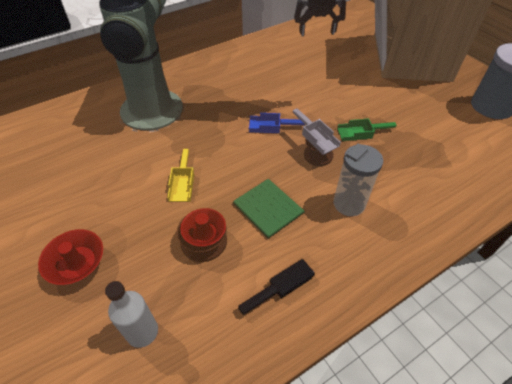

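The top view shows the steel scoop pan at about (166,227) with its handle to (168,268), the mat at (245,194), and the small bowl on the big stand at (305,183). The big bowl is at (402,207), the jar at (170,155) and the bottle at (370,135). The scene view agrees.

```bash
cat > h.py <<'E'
from bench import bot, solve_ik, imaging
import numpy as np, cv2
from scipy.spatial.transform import Rotation as Ro
PI=np.pi
def plane(m,uv,z):
    uv=np.atleast_2d(np.asarray(uv,float)); d=np.c_[uv,np.ones(len(uv))]@np.linalg.inv(m["K"]).T
    d=(d*[1,-1,-1])@Ro.from_euler("xyz",m["rotation"]).as_matrix().T
    p=np.asarray(m["position"]); return p+d*((z-p[2])/d[:,2])[:,None]
def pix(m,P):
    c=(np.atleast_2d(P)-m["position"])@Ro.from_euler("xyz",m["rotation"]).as_matrix()*[1,-1,-1]
    c=c@m["K"].T; return c[:,:2]/c[:,2:]
def down(x,y,z,yaw,ptp=True,v=150):
    if ptp: bot.move_ptp([x,y,z],[PI,0,yaw])
    else: bot.movel([x,y,z],[PI,0,yaw],max_speed=v)
def blobs(mask,amin=200):
    c,_=cv2.findContours(mask.astype(np.uint8),cv2.RETR_EXTERNAL,cv2.CHAIN_APPROX_NONE)
    return sorted([k for k in c if cv2.contourArea(k)>amin],key=cv2.contourArea)[::-1]
def hsv(im): return np.moveaxis(cv2.cvtColor(im,cv2.COLOR_BGR2HSV).astype(int),2,0)
def snap(n,f=None):
    m=imaging.camera_model(n); im=imaging.capture(n)
    if f: cv2.imwrite(f"pics/{f}.png",im)
    return m,im
E
python3 - <<'E'
from h import *
np.set_printoptions(precision=1,suppress=True)
m=imaging.camera_model("top"); im=cv2.imread("pics/top0.png"); H,S,V=hsv(im)
for k in blobs(((H<6)|(H>174))&(S>170)&(V>60))[:3]:
    (c,ax,a)=cv2.fitEllipse(cv2.convexHull(k)); print("red",c,ax,"z52",plane(m,c,52),"z76",plane(m,c,76))
k=[k for k in blobs((H>55)&(H<80)&(S>80))]
for q in k[:2]:
    r=cv2.minAreaRect(q); print("green",r[0],plane(m,r[0],16)); print(plane(m,cv2.boxPoints(r),16)[:,:2])
roi=np.zeros(H.shape,bool); roi[200:275,145:195]=1
k=blobs((S<50)&(V>110)&roi,100)
for q in k: r=cv2.minAreaRect(q); print("steel",r); print(plane(m,cv2.boxPoints(r),90)[:,:2])
print("handle",plane(m,[[167,250],[168,268]],90))
print("jar,bottle", plane(m,[170,150],193), plane(m,[382,118],220), plane(m,[360,147],0))
w=imaging.camera_model("wrist"); s=bot.get_state(); print(w,s["tcp_pos"],s["orientation"])
E
```

```text
red (401.52886962890625, 206.75250244140625) (44.06758499145508, 47.66185760498047) z52 [[ 460.4 -384.    52. ]] z76 [[ 457.4 -374.    76. ]]
red (304.37127685546875, 181.3939208984375) (33.734615325927734, 35.50492858886719) z52 [[575.2 -91.6  52. ]] z76 [[569.6 -87.9  76. ]]
green (243.71310424804688, 193.65573120117188) [[564.4 105.4  16. ]]
[[630.1 178.3]
 [646.7  50.7]
 [500.   33.8]
 [484.6 158.4]]
green (108.80000305175781, 234.10000610351562) [[480.8 545.5  16. ]]
[[491.  643.2]
 [549.8 622.6]
 [470.5 447.8]
 [413.2 470. ]]
steel ((164.5, 239.0), (60.0, 21.0), 90.0)
[[531.3 377.3]
 [524.3 314.3]
 [347.  325.2]
 [353.8 386.1]]
handle [[404.5 345.3  90. ]
 [352.1 345.3  90. ]]
jar,bottle [[674.7 294.5 193. ]] [[ 693.6 -306.9  220. ]] [[ 685.8 -304.     0. ]]
{'K': array([[314.3,   0. , 262.3],
       [  0. , 314.3, 191.7],
       [  0. ,   0. ,   1. ]]), 'position': array([176.1, 526.9, 373. ]), 'rotation': array([-0.3,  0. ,  1.1])} [247.7 490.5 230.6] [-3.1 -0.   2.7]
```

```bash
python3 - <<'E'
from h import *
np.set_printoptions(precision=2,suppress=True)
down(390,345,270,PI)
m,im=snap("wrist","w1"); print(bot.get_state()["qpos"],bot.get_state()["t"],m["position"],m["rotation"])
print(pix(m,[[400,345,84],[475,345,94]]))
E
```

```text
[ 0.58  0.25 -0.2   1.12  0.    0.58] 0.9917 [309.44 345.63 412.18] [-0.31 -0.    1.57]
[[261.51 177.86]
 [261.56 244.53]]
```

View pics/w1.png

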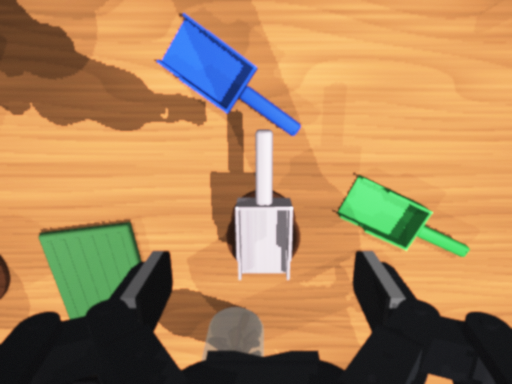

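The wrist view shows the steel scoop level, with its handle running from (264,132) to (264,203) and its pan from (264,200) to (264,278).

```bash
python3 - <<'E'
from h import *
np.set_printoptions(precision=2,suppress=True)
im=cv2.imread("pics/w1.png"); H,S,V=hsv(im)
s=bot.get_state()
m=imaging.camera_model("wrist")
roi=np.zeros(H.shape,bool); roi[120:196,245:285]=1
k=blobs((S<60)&(V>130)&roi,50)[0].reshape(-1,2)
P=plane(m,k,91)[:,:2]; r=cv2.minAreaRect(P.astype(np.float32)); print(r)
end=P[P[:,0]<P[:,0].min()+3].mean(0); 
vx,vy,x0,y0=cv2.fitLine(P[(P[:,0]>end[0]+8)].astype(np.float32),cv2.DIST_L2,0,.01,.01).ravel()
if vx<0: vx,vy=-vx,-vy
yaw=np.arctan2(vy,vx); print(end,yaw)
print("mouth",plane(m,[[238,279],[290,279],[236,198],[292,198]],94))
u=np.array([vx,vy]); 
g=np.array([x0,y0])+u*((end-[x0,y0])@u+57); pan=g+75*u; print("grip",g,"pan",pan)
# grip
y=yaw+PI
down(g[0],g[1],140,y); 
down(g[0],g[1],84-19+1,y,False,120)
bot.grip(0,70); s=bot.get_state(); print(s["opening"],s["gripper_force"],s["tcp_pos"],s["t"])
down(g[0],g[1],160,y,False,100)
m,im=snap("wrist","w2"); s=bot.get_state(); print(s["opening"],s["gripper_force"],s["t"])
E
```

```text
((382.1943664550781, 348.0106201171875), (69.21564483642578, 17.23957061767578), 0.05355256423354149)
[348.14 348.19] 0.003465304
mouth [[519.38 317.92  94.  ]
 [519.33 378.7   94.  ]
 [419.21 318.05  94.  ]
 [419.16 378.01  94.  ]]
grip [405.14 347.7 ] pan [480.14 347.96]
0.19616433103263956 68.82365942001343 [405.29 347.69  66.27] 2.9667
0.19411168810736285 68.27568054199219 4.1083
```

View pics/w2.png

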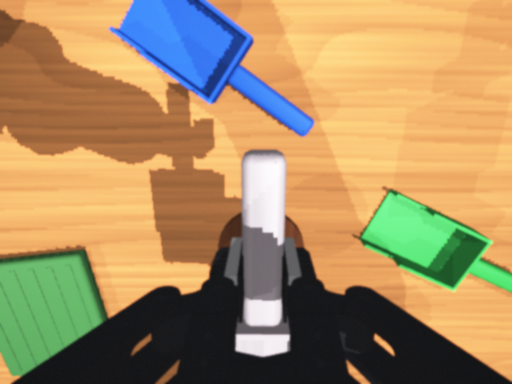

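The scoop is held, with the handle straight between the fingers at about (264,240). Next I carry it to the mat.

```bash
python3 - <<'E'
from h import *
np.set_printoptions(precision=2,suppress=True)
yw=0.13; c=np.array([564.5,105.4])-70*np.array([np.cos(yw),np.sin(yw)])
down(c[0],c[1],160,yw+PI); down(c[0],c[1],40,yw+PI,False,120)
print(bot.movel([c[0],c[1],17],[PI,0,yw+PI],max_speed=25,threshold=4)); print(bot.get_state()["tcp_pos"])
bot.grip(0.6); down(c[0],c[1],150,yw+PI,False,150)
# look at small stand and then small bowl
down(440,348,250,PI); m,im=snap("wrist","w3"); print(pix(m,[[480,348,62]]))
down(520,-90,280,PI); m,im2=snap("wrist","w4"); print(pix(m,[[565,-90,110]]))
print(bot.get_state()["t"])
mt,it=snap("top")
cv2.imwrite("pics/c1.png",cv2.resize(np.vstack([np.hstack([im,im2]),np.hstack([it,im*0])]),(800,600)))
E
```

```text
True
[494.79  96.29  20.32]
[[262.81 203.29]]
[[260.85 212.91]]
11.3
```

View pics/c1.png

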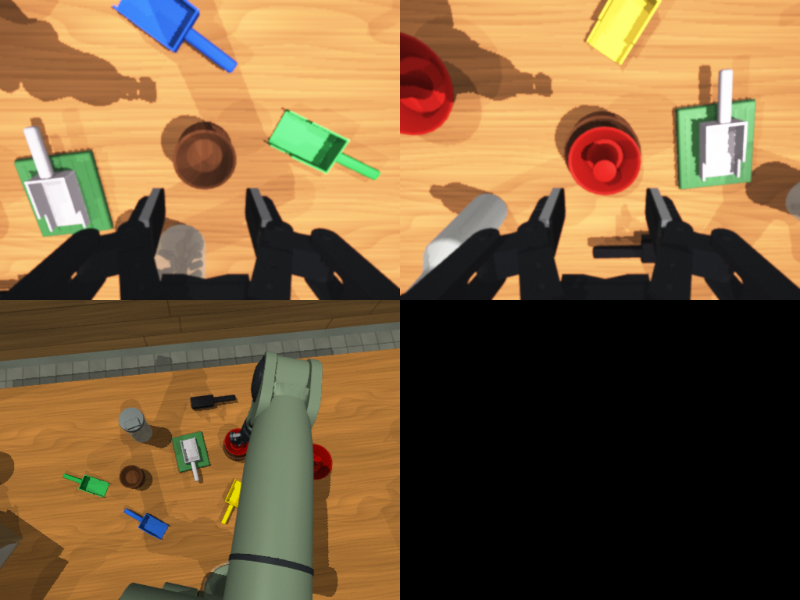

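The scoop lies right way up on the mat, and the small stand is clear at (262,200) in the wrist picture. The small bowl in the big stand shows its knob near (260,215). Next I look from straight above both.

```bash
python3 - <<'E'
from h import *
np.set_printoptions(precision=2,suppress=True)
down(560,348,250,PI); m,im=snap("wrist","w5"); p=pix(m,[[480,348,40]])[0]; 
down(655,-90,270,PI); m2,im2=snap("wrist","w6"); q=pix(m2,[[570,-90,110]])[0]
import pickle; pickle.dump((m,m2),open("m56.pkl","wb"))
print(p,q,m["position"],m2["position"],bot.get_state()["t"])
f=lambda im,p:cv2.resize(im[max(0,int(p[1])-75):int(p[1])+75,int(p[0])-100:int(p[0])+100],(400,300),interpolation=cv2.INTER_CUBIC) 
cv2.imwrite("pics/c2.png",np.hstack([f(im,p),f(im2,q)]))
E
```

```text
[262.75  89.3 ] [260.34  84.11] [480.2  347.47 392.59] [574.78 -88.5  412.41] 14.7083
```

View pics/c2.png

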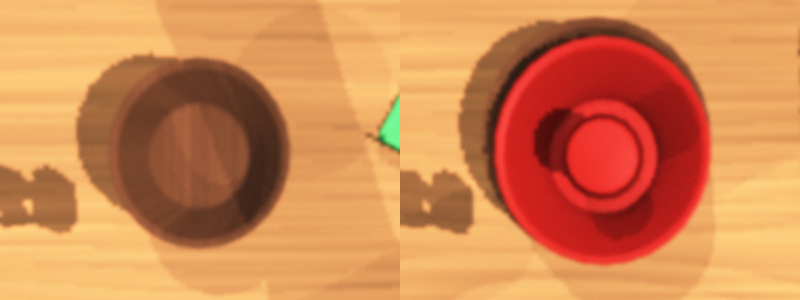

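The stand's dish is concentric in the left crop, with its floor centre at crop (199,154). The bowl's knob top is at crop (603,155) in the right one.

```bash
python3 - <<'E'
from h import *
import pickle
np.set_printoptions(precision=2,suppress=True)
m,m2=pickle.load(open("m56.pkl","rb")); im=cv2.imread("pics/w5.png"); im2=cv2.imread("pics/w6.png")
print("floor man",plane(m,[261.5,91],40),"rim man",plane(m,[261.5,90],62))
H,S,V=hsv(im); print("vals rim/wall/floor/shadow",[(H[y,x],S[y,x],V[y,x]) for x,y in [(217,90),(225,90),(262,91),(207,75)]])
roi=np.zeros(H.shape,bool); roi[35:150,200:320]=1
k=blobs((V<122)&roi)[0]; e=cv2.fitEllipse(cv2.convexHull(k)); print("stand",e,plane(m,e[0],62))
H,S,V=hsv(im2); red=((H<8)|(H>172))&(S>170)&(V>60)
roi[:]=0; roi[15:150,190:330]=1
k=blobs(red&roi)[0]; e=cv2.fitEllipse(k); print("bowl rim",e,plane(m2,e[0],76))
print("knob man",plane(m2,[261.5,86.5],110))
g=im2[70:104,244:280,2]; c=cv2.HoughCircles(cv2.resize(cv2.GaussianBlur(im2[:,:,2],(3,3),0)[55:120,225:300],None,fx=4,fy=4),cv2.HOUGH_GRADIENT,1,40,param1=80,param2=15,minRadius=60,maxRadius=90)
if c is not None: print([(225+a/4,55+b/4,r/4) for a,b,r in c[0][:2]], plane(m2,[225+c[0][0][0]/4,55+c[0][0][1]/4],110))
E
```

```text
floor man [[481.72 346.67  40.  ]] rim man [[480.68 346.72  62.  ]]
vals rim/wall/floor/shadow [(np.int64(10), np.int64(161), np.int64(155)), (np.int64(10), np.int64(161), np.int64(119)), (np.int64(9), np.int64(162), np.int64(154)), (np.int64(13), np.int64(158), np.int64(161))]
stand ((263.03497314453125, 90.1329574584961), (82.49395751953125, 86.43397521972656), 177.6682586669922) [[480.8  348.25  62.  ]]
bowl rim ((260.3305969238281, 83.1655044555664), (109.09574890136719, 114.7071533203125), 0.17096205055713654) [[568.56 -90.18  76.  ]]
knob man [[572.06 -88.94 110.  ]]
[(np.float32(261.375), np.float32(87.125), np.float32(18.1))] [[572.6  -89.06 110.  ]]
```

```bash
cat >> h.py <<'E'
from scipy.optimize import least_squares
def circ(m,k,z,r):
    P=plane(m,cv2.convexHull(k).reshape(-1,2),z)[:,:2]
    s=least_squares(lambda q:np.hypot(*(P-q[:2]).T)-q[2],[*P.mean(0),r],loss="soft_l1"); return s.x, np.abs(s.fun).mean()
E
python3 - <<'E'
from h import *
import pickle
np.set_printoptions(precision=2,suppress=True)
m,m2=pickle.load(open("m56.pkl","rb")); im=cv2.imread("pics/w5.png"); im2=cv2.imread("pics/w6.png")
H,S,V=hsv(im); roi=np.zeros(H.shape,bool); roi[35:150,200:320]=1
k=blobs((H<=11)&(S>120)&(V<180)&roi)[0]; print("rim",circ(m,k,62,46.5))
H,S,V=hsv(im2); roi[:]=0; roi[15:150,190:330]=1
k=blobs(((H<8)|(H>172))&(S>170)&(V>60)&roi)[0]; print("bowl",circ(m2,k,76,56))
x,y=572.4,-89.2
bot.grip(0.65); down(x,y,140,PI); down(x,y,79,PI,False,80)
bot.grip(0,60); s=bot.get_state(); print(s["opening"],s["gripper_force"],s["tcp_pos"])
down(x,y,100,PI,False,40); s=bot.get_state(); print(s["opening"],s["contact_force"],s["t"])
down(x,y,155,PI,False,150); m,im=snap("wrist","w7"); pickle.dump(m,open("m7.pkl","wb"))
# big stand look from above needs the bowl out of the way: later
down(481.5,347,155,PI,False,250); print(bot.get_state()["t"])
E
```

```text
rim (array([482.62, 346.04,  45.15]), np.float64(0.23636428555110894))
bowl (array([571.55, -90.07,  55.57]), np.float64(0.18129070761535238))
0.3765939901215728 59.33156669139862 [572.99 -89.62  79.87]
0.38043955372763477 [-0.79 -0.38 -4.39] 17.5167
20.0167
```

```bash
python3 - <<'E'
from h import *
np.set_printoptions(precision=2,suppress=True)
x,y=482.8,346.3
down(x,y,130,PI,False,100); down(x,y,105,PI,False,60)
f0=bot.get_state()["contact_force"]
hit=bot.movel([x,y,87],max_speed=15,threshold=4); s=bot.get_state()
print(hit,s["tcp_pos"],s["contact_force"]-f0,s["wrist_torque"],s["t"])
E
```

```text
True [482.64 346.18  89.87] [-1.   -0.91 10.03] [0.11 0.02 0.03] 21.9083
```

```bash
python3 - <<'E'
from h import *
np.set_printoptions(precision=2,suppress=True)
bot.grip(0.65); down(482.8,346.3,150,PI,False,120)
down(560,348,270,PI); m,im=snap("wrist","w8")
def red(im): H,S,V=hsv(im); return ((H<8)|(H>172))&(S>170)&(V>60)
def near(m,ks,P): p=pix(m,[P])[0]; return min(ks,key=lambda k:np.hypot(*(np.array(cv2.fitEllipse(k)[0])-p)))
print("small home",circ(m,near(m,blobs(red(im)),[482,347,86]),86,56))
down(655,-90,270,PI); m,im=snap("wrist","w9"); p=pix(m,[[573,-89,55]])[0]
H,S,V=hsv(im); roi=np.zeros(H.shape,bool); roi[max(0,int(p[1])-85):int(p[1])+75,int(p[0])-80:int(p[0])+80]=1
k=blobs((H<=11)&(S>120)&(V<180)&roi)[0]; print("bigstand",circ(m,k,55,62.5),p)
down(540,-376,270,PI); m2,im2=snap("wrist","w10"); q=pix(m2,[[460,-376,52]])[0]
k=near(m2,blobs(red(im2)),[460,-376,52]); print("bigbowl",circ(m2,k,52,75),q)
qk=pix(m2,[[460,-376,90]])[0]; x0,y0=int(qk[0])-35,max(0,int(qk[1])-35)
g=cv2.resize(cv2.GaussianBlur(im2[:,:,2],(3,3),0)[y0:y0+70,x0:x0+70],None,fx=4,fy=4)
c=cv2.HoughCircles(g,cv2.HOUGH_GRADIENT,1,40,param1=80,param2=15,minRadius=55,maxRadius=85)
if c is not None: print("knob",plane(m2,np.array([x0,y0])+c[0][0][:2]/4,90),c[0][0])
print(bot.get_state()["t"])
f=lambda im,p:cv2.resize(im[max(0,int(p[1])-90):max(0,int(p[1])-90)+180,int(p[0])-120:int(p[0])+120],(400,300),interpolation=cv2.INTER_CUBIC) 
cv2.imwrite("pics/c3.png",np.hstack([f(im,p),f(im2,q)]))
E
```

```text
small home (array([481.72, 345.96,  54.79]), np.float64(0.1848760447876437))
bigstand (array([565.9 , -93.61,  60.89]), np.float64(0.1997021090818818)) [261.46  87.88]
bigbowl (array([ 462.35, -386.15,   73.76]), np.float64(0.2562658908616037)) [260.65  89.09]
knob [[ 462.42 -385.41   90.  ]] [103.5 150.5  67.6]
26.5167
```

View pics/c3.png

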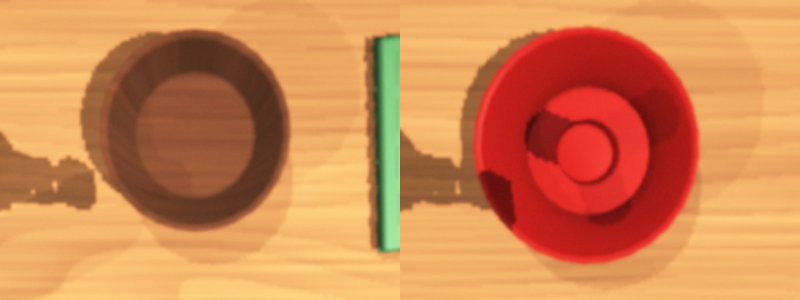

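The big stand is empty and clear, and the big bowl's knob shows plainly at right crop (585,153).

```bash
python3 - <<'E'
from h import *
np.set_printoptions(precision=2,suppress=True)
x,y=462.4,-385.8
down(x,y,130,PI); down(x,y,59,PI,False,80)
bot.grip(0,70); z0=bot.get_state()["tcp_pos"]; print(z0)
down(x,y,75,PI,False,40); s=bot.get_state(); print(s["opening"],s["contact_force"],s["t"])
down(x,y,145,PI,False,120); x,y=566.1,-93.5
down(x,y,145,PI,False,200); down(x,y,112,PI,False,80)
f0=bot.get_state()["contact_force"]
hit=bot.movel([x,y,86],max_speed=18,threshold=4); s=bot.get_state()
print(hit,s["tcp_pos"],"home z",z0[2]+30,s["contact_force"]-f0,s["wrist_torque"],s["t"])
E
```

```text
[ 462.8  -386.6    59.93]
0.376568109559619 [ 0.39  0.62 -6.36] 29.1167
True [565.99 -93.6   89.86] home z 89.93012446697293 [ 0.24 -1.92 12.31] [ 0.14  0.07 -0.  ] 33.2167
```

Home height is reached. I release, retract and check.

```bash
python3 - <<'E'
from h import *
np.set_printoptions(precision=2,suppress=True)
bot.grip(0.65); down(566.1,-93.5,150,PI,False,120)
down(648,-93,270,PI); m,im=snap("wrist")
H,S,V=hsv(im); k=blobs(((H<8)|(H>172))&(S>170)&(V>60))
p=pix(m,[[566,-93,82]])[0]; k=min(k,key=lambda k:np.hypot(*(np.array(cv2.fitEllipse(k)[0])-p)))
print("big",circ(m,k,82,75))
bot.move_j([0.969,0.326,-0.193,1.052,0,1.437]); m,t=snap("top"); m2,s=snap("scene"); print(bot.get_state()["t"])
H,S,V=hsv(t); r=[q for q in blobs((S<50)&(V>110)&(np.indices(H.shape)[0]>160)&(np.indices(H.shape)[1]>215)&(np.indices(H.shape)[1]<275)&(np.indices(H.shape)[0]<260),100)]
for q in r[:2]: print("steel",cv2.minAreaRect(q),plane(m,cv2.boxPoints(cv2.minAreaRect(q)),45)[:,:2])
cv2.imwrite("pics/c4.png",cv2.resize(np.hstack([t,s]),(800,300)))
E
```

```text
big (array([565.23, -93.38,  73.68]), np.float64(0.20806937000154443))
37.5333
steel ((245.73532104492188, 204.44117736816406), (54.57051086425781, 20.130456924438477), 75.96376037597656) [[606.43 145.94]
 [615.63  82.09]
 [441.57  58.64]
 [433.17 120.65]]
```

View pics/c4.png

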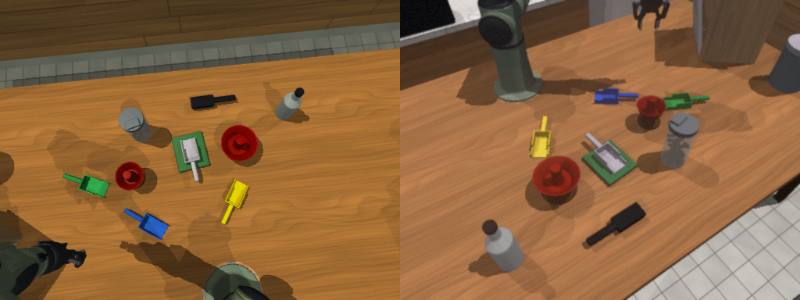

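Both bowls sit home in their stands and the scoop's pan is at the middle of the mat, with its mouth at x≈611 putting the centre at about (561,107). The jar, bottle and brush are unmoved.

```bash
python3 -c "
from bench import bot
print(bot.sign_off())"
```

```text
the job is handed in; nothing more can be done
None
```

I handed the job in at about 38 s: both bowls measured within about 1 mm of their stand centres at home height, the scoop right way up on the middle of the mat, and the jar, bottle and brush not visibly moved; the hand-in gave no verdict.

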